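Clip the test probe to the bracket and hold the spring-return test dial

ROBOT

A 6-joint arm with a two-finger parallel gripper is mounted at the origin on a cart in front of the work surface, level with it; the furniture and walls round the work are solid. World frame = base frame: x ahead of the robot, y to its left, z up, the work surface at z = 0. Lengths are in mm, angles in rad, forces in N, time in s.
With the tool pointing down it reaches from about 275 to 750 mm from the base axis. Payload 10.2 kg.
Tool frame: the origin (TCP) lies between the finger pads; the fingertips stand 11 mm ahead of it and the grasp point (between the pads) lies 8 mm behind it (robot.nose_length is the distance from the TCP to the fingertips, in mm); z points along the fingers, x is the direction in which the jaws open and shut, and the axes are right-handed (so a half turn about z gives the same grasp; the last joint's range is limited). The gripper opens to 88 mm and grips with 3 to 60 N. Pads are 18 mm wide; open, the fingers measure 123 mm over their backs; the gripper's body (75 mm by 187 mm) begins 45 mm behind the grasp point.
Start: joints at [-1.402, 0.313, 1.498, -0, 1.331, -0.223], TCP at [200.461, -485.229, 249.72] pointing down, gripper open.
Joint ranges: [-2.94, 2.94], [-0.97, 2.17], [0.19, 2.56], [-1.23, 4.37], [0.02, 3.11], [-2.88, 2.88]. Speed limits (rad/s): [2.39, 2.39, 3.01, 3.14, 3.14, 3.14].

INTERFACE

Orientations are given as a unit quaternion [x, y, z, w].
In Python, from bench import status, eyes, robot, spotter gives the robot as it stands.
- The arm moves only by the shell command python3 -m jog 'ROWS' [FORCE]. ROWS is JSON, one flat list of numbers, 7 for each row, row after row: the shift along the tool's x, y, z in mm, then the turn, a rotation vector about the tool's x, y, z in rad, then the opening, from 0 (shut) to 1 (fully open). In form: [tx, ty, tz, wx, wy, wz, jaw, tx, ty, tz, wx, wy, wz, jaw, ...]. A call has 1 to 8 rows; each row shifts and turns the commanded pose from where the row before left it, along the tool's axes as they then stand; what a row does not reach is not made up. A row lasts 1/10 s, in which the tool goes at most 50 mm and 8.59 degrees, less where a joint would pass 70% of its speed; a pose out of reach is approached as far as the arm can. A call with a gripper value outside its range is refused whole. The fingers move at their own pace and stop on an object; FORCE is the grip in N (left out, the last holds). Time passes only in rows, so rows that do not move let the fingers close. It gives the time, the measured TCP pose, the force and the opening at its end, in the units of the state.
- status.read_state(): the state, without advancing time (a new reading comes with each control period).
- eyes.capture(name): name is "scene" or "top" or "wrist"; returns a dict with "image" (420x560x3 uint8, red, green, blue), "range_z" (420x560 float32, mm along the optical axis (not along the pixel's ray), 0 where there is no reading), "intrinsics" (3x3 intrinsics, pixels), "rvec" (rotation vector, rad) and "tvec" (3), from world to camera coordinates, as OpenCV has them; the wrist camera has in their place "tool_from_camera" (4x4, takes a point from camera to tool coordinates, whose origin is the TCP and whose axes are the tool frame's). Camera axes: x right, y down, z forward; pixel columns grow to the right and rows downward; lengths in mm; the calibration is good to about 2 mm. A picture is of the moment at which its call begins: read the wrist's pose just before it.
- robot.close_job(): hands the job in, once; it reports no verdict.
Trained networks look in a picture, given as the dict that the camera call returned (one of the last four; its "shot" number tells which), for a name from the list of things; names that differ only in an ending like _2 or _b are one class to them, and where a whole thing is asked for, a point or a joint stands for the part that bears it (a point fixed in the world has none). Each returns a list of dicts, best first, with "conf" (0 to 1); they miss things now and then, are a little off and sometimes report something else, mostly with a low value. They report only what shows in the picture. A call takes as long as a camera call. They do not tell look-alikes from the thing itself.
- spotter.search_frame(picture, target): "bbox" ([left, top, width, height] in pixels, round what is visible of it).
- spotter.place_of(picture, target): "at" ([row, column] in pixels: a listed point, or the origin of a listed thing).
The state is a dict: "clock": time; "q": joint angles; "qd": joint speeds; "joint_torque": joint torques, N m; "tcp_pos": TCP position; "eef_rot": TCP orientation; "contact_force": force on the tool from outside, world axes, zero at the start; "torque": the same for the moment, N m; "finger_gap": finger opening in mm.
Only numpy, scipy, OpenCV 4.12 (cv2) and the standard library are available. Lean on these libraries where they do the work, as an engineer would, in place of code of your own. Each camera call takes 0.05 s, during which the arm holds its last target.

TASK

Test the angle bracket: squeeze the spring clip (a cordless probe) off the tester's parking tab and let it go on the top edge of the bracket's upright flange, so that it stands there by itself, upright and gripping. Then turn the tester's spring-return dial clockwise past its first two clicks to the third and keep it there: the dial springs back when let go, so the program finishes with the gripper still holding it at the third click. Leave the other things on the bench where they are.

Things in the scene. Friction and masses are not known exactly. Their poses are not given: they have to be found in the camera images.
- tester: Grey instrument box, fixed to the bench, 110 (x) x 90 (y) x 48 mm high, black window and dial on top. Origin on the bench under the box centre, x from its front (tab) to its back, z up. From its front face a steel parking tab, 4 mm thick (y), sticks out 50 mm along -x; the tab's level top edge is 62 mm above the bench. The box may stand left or right of the bracket.
- dial_grip (a point): Point on the dial's vertical axis, 78 mm above the bench (12 mm from the tester's origin along the tester's +x), turning with the dial. The dial is a black disc of 52 mm diameter (top 55 mm above the bench) carrying an upright grip blade 50 mm long, 11 mm thick, its top 88 mm above the bench. Site x lies along the blade (towards the end with a white line), z up; pinch the blade across point y.
- dial (a joint): Dial angle in rad from rest, growing clockwise seen from above, 0 (rest; blade then at +0.6 rad from the tester's x) to a stop at 1.35. A spring of about 0.045 N m at rest to 0.08 N m at the stop returns it to 0 from anywhere; clicks (detents, about 0.02 N m) at 0.4, 0.8 and 1.2. Dots on the box mark rest and the three clicks.
- clip: Loose steel spring clip like a clothes peg, 18 mm wide (x), 55 g, first gripping the tab, its origin 10 mm above the tab's edge. Origin mid hinge pin (radius 5 mm, bottom of the mouth); x along the pin, y across the halves, z up. Jaws reach 30 mm below the origin; levers in a V 42 mm above it, there 50 mm wide over all (43 mm wide 30 mm above the origin). Pinch the levers along y.
- clip_jaw (a joint): Clip opening in rad: -0.14 empty and shut, 0 gripping 4 mm sheet (tab and flange alike), 0.52 squeezed open to a firm stop: needs 1.5 N, growing to 4 N, on the levers, which then stand upright, parallel, 26 mm wide over all; jaw tips then 19 mm apart, and the clip can be carried so. Let go, it springs shut.
- tab_top (a point): Point on the parking tab's top edge, 62 mm above the bench, about where the clip sits at first; x along the edge, y across its 4 mm.
- bracket: Steel angle bracket screwed to the bench: foot 80 (x) x 54 (y, from -2 to +52) x 5 mm and upright flange 80 mm long (x), 4 mm thick (y), 80 mm high. Origin on the bench under the middle of the flange, x along the flange, y normal to it, z up.
- bracket_edge (a point): Middle of the top edge of the bracket's upright flange, 80 mm above the bench; x along the edge (40 mm to each end), y across the 4 mm thickness, z up.
- roller_b: Bystander: bright steel roller, 33 mm diameter, 38 mm high, origin at the centre of its underside.
- bush_brass: Bystander: flanged brass bush, 41 mm diameter, 35 mm high, origin at the centre of its underside.
- box_mini: Bystander: small brown card box 54 x 67 x 38 mm, origin at the centre of its underside.
Things that resemble listed ones, but are neither listed nor needed, are in the scene too. Of the things that look like the tester, the larger one is meant.

How it is judged (in metres and radians):
On the way, in this order (a step that is already met when the one before it is completed fails the run):
1. the clip grips the top edge of the bracket's flange by itself, let go by the gripper (x of clip in the frame of bracket_edge between -0.036 and 0.036 m and y of clip in the frame of bracket_edge between -0.01 and 0.01 m and z of clip in the frame of bracket_edge between 0.003 and 0.021 m and angle between clip's own z axis and vertical below 0.35 rad and angle between the y axis of clip and the y axis of bracket, either way round below 0.35 rad and value of joint clip_jaw between -0.1 and 0.12 rad and contact force between clip and bracket above 0.4 N and contact force between each of the arm, the fingers and clip below 0.1 N), for 0.3 s.
2. the gripper has turned the dial to the third click (all of step 1 and value of joint dial above 1.06 rad and contact force between the fingers and dial above 0.5 N), for 0.3 s.
At the end, for the whole second after the job is handed in: Clip alone grips the flange edge, at rest: pin 3-21 mm above it, within 10 mm across, 36 mm along, 0.35 rad of upright and square, jaw angle -0.10 to 0.12, untouched by the robot. Dial still, above 1.06 rad (click at 1.2, stop 1.35), held by the fingers with over 0.5 N (all of step 2 and velocity of joint dial between -0.1 and 0.1 rad/s and linear speed of clip below 0.03 m/s); the arm keeps its last pose, push and grip.
It fails at once if a bystander (steel roller, brass bush or card box) is moved more than 25 mm (distance of any of roller_b, bush_brass, box_mini from where it was at the start of the episode above 0.025 m).
It also fails if it takes over 58 s, if anything falls off the work surface, if the arm or the gripper's body presses on something with over 40 N, if the wrist force passes 120 N, or if a joint passes its speed limit or range.

## Working session

There is one attempt and no reset: what is moved stays moved. The work goes in short steps, Python scripts to look and compute and a shell command to move; the robot and the scene stay as the last step left them, time stands still between calls to the robot, and variables do not carry over. Pictures are saved under pics/ and viewed, and the job is handed in when it is done.

```bash
ls; mkdir -p pics
cat > h.py <<'E'
import numpy as np, cv2
from bench import status, eyes, robot, spotter
from scipy.spatial.transform import Rotation as R
def cap(n,f=None):
    s=status.read_state()
    p=eyes.capture(n)
    if f: cv2.imwrite('pics/'+f,p['image'][:,:,::-1])
    return s,p
def cam2world(p,s):
    if 'rvec' in p:
        Rm=cv2.Rodrigues(np.array(p['rvec'],float))[0]; t=np.array(p['tvec'],float).ravel()
        T=np.eye(4);T[:3,:3]=Rm.T;T[:3,3]=-Rm.T@t; return T
    T=np.eye(4);T[:3,:3]=R.from_quat(s['eef_rot']).as_matrix();T[:3,3]=s['tcp_pos']
    return T@np.array(p['tool_from_camera'])
def cloud(p,s):
    K=np.array(p['intrinsics']);z=p['range_z'];h,w=z.shape
    u,v=np.meshgrid(np.arange(w),np.arange(h))
    P=np.stack([(u-K[0,2])/K[0,0]*z,(v-K[1,2])/K[1,1]*z,z],-1)
    T=cam2world(p,s); W=P@T[:3,:3].T+T[:3,3]; W[z<=0]=np.nan
    return W
def onplane(p,s,r,c,zw):
    K=np.array(p['intrinsics']);T=cam2world(p,s)
    d=T[:3,:3]@np.array([(c-K[0,2])/K[0,0],(r-K[1,2])/K[1,1],1]);o=T[:3,3]
    return o+d*(zw-o[2])/d[2]
E
python3 - <<'E'
from h import *
for n in ['scene','top']:
    s,p=cap(n,n+'0.png'); W=cloud(p,s); np.save(n+'W.npy',W)
    for t in ['tester','dial_grip','clip','tab_top','bracket','bracket_edge','roller_b','bush_brass','box_mini']:
        print(n,t,[(x['at'],round(x['conf'],2)) for x in spotter.place_of(p,t)][:4])
print(s)
E
```

```text
pics
scene tester [([263.2, 226.1], 0.65)]
scene dial_grip [([233.3, 221.7], 0.95), ([199.6, 347.3], 0.55)]
scene clip [([263.1, 249.2], 0.56)]
scene tab_top [([223.4, 371.2], 0.95), ([264.9, 256.8], 0.64)]
scene bracket []
scene bracket_edge [([176.0, 300.2], 0.59)]
scene roller_b [([269.8, 329.6], 0.67), ([263.4, 251.3], 0.55)]
scene bush_brass [([187.2, 374.2], 0.55), ([263.2, 252.0], 0.51)]
scene box_mini [([316.9, 155.8], 0.83)]
top tester [([248.9, 338.2], 0.95), ([199.1, 241.7], 0.83)]
top dial_grip [([244.8, 347.3], 0.71)]
top clip [([222.6, 231.0], 0.63)]
top tab_top [([224.0, 236.2], 0.66), ([268.2, 337.1], 0.56)]
top bracket [([197.6, 334.9], 0.75), ([261.9, 280.3], 0.36)]
top bracket_edge [([194.2, 337.2], 0.7)]
top roller_b [([264.2, 279.2], 0.68)]
top bush_brass [([243.5, 389.6], 0.62), ([222.9, 235.1], 0.61)]
top box_mini [([193.4, 175.6], 0.91)]
{'clock': 0.5, 'q': array([-1.40240425e+00,  3.12909056e-01,  1.49772198e+00, -4.62066380e-05,
        1.33099838e+00, -2.23397764e-01]), 'qd': array([ 0.00090067,  0.00087606,  0.00176381, -0.00136728, -0.00158731,
       -0.00112257]), 'joint_torque': array([-1.48322317e-03, -4.01887536e+01, -2.52291048e+01,  6.94998074e-02,
        3.21859983e-02, -3.26250336e-05]), 'tcp_pos': array([ 200.44686907, -485.22407012,  249.70725783]), 'eef_rot': array([ 8.31220003e-01, -5.55943618e-01, -2.89343031e-05,  2.07683908e-06]), 'contact_force': array([ 0.48238624, -0.7592198 , -0.08835712]), 'torque': array([ 0.03649893, -0.02513015, -0.01551448]), 'finger_gap': 88.07824298012257}
```

View pics/scene0.png

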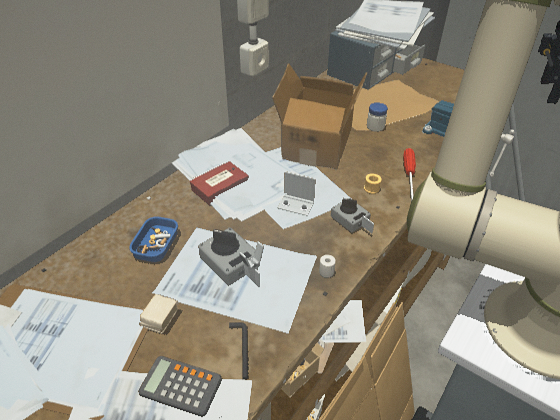

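View pics/top0.png

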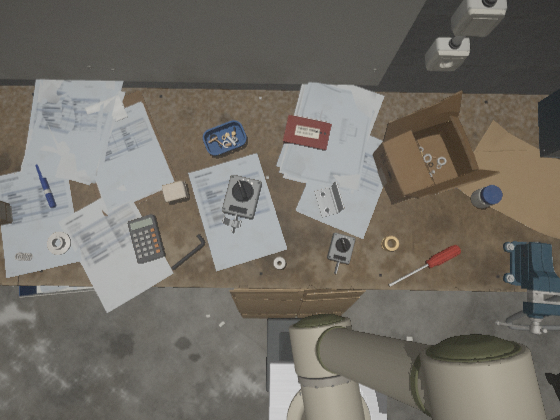

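The top view shows the large tester at about (row 200, col 241) with the clip at (223, 235), the bracket at (200, 332), and a small look-alike tester at (246, 341). The roller is at (264, 279), the bush at (243, 390) and the card box at (191, 175).

Run:
```python
from h import *
s,p=cap('top')
for n,r,c,z in [('tester',199,242,0),('clip',222.6,231,72),('tab',224,236,62),('edge',194,337,80),('roller',264,279,38),('bush',243.5,390,35),('box',192,175,38),('small',246,342,30)]:
    print(n,onplane(p,s,r,c,z).round(0))
im=p['image'][150:290,200:380]; cv2.imwrite('pics/topz.png',cv2.resize(im[:,:,::-1],None,fx=4.4,fy=4.2,interpolation=2))
W=cloud(p,s)
for r,c in [(198,336),(199,340),(192,241),(223,235),(205,325)]: print(r,c,W[r,c].round(0))
```

```text
tester [602. 244.   0.]
clip [524. 266.  72.]
tab [522. 254.  62.]
edge [605. -18.  80.]
roller [416. 136.  38.]
bush [ 476. -171.   35.]
box [613. 429.  38.]
small [468. -39.  30.]
198 336 [603. -23.  32.]
199 340 [591. -26.  82.]
192 241 [605. 240.  86.]
223 235 [523. 255.  75.]
205 325 [586.   5.   9.]
```

View pics/topz.png

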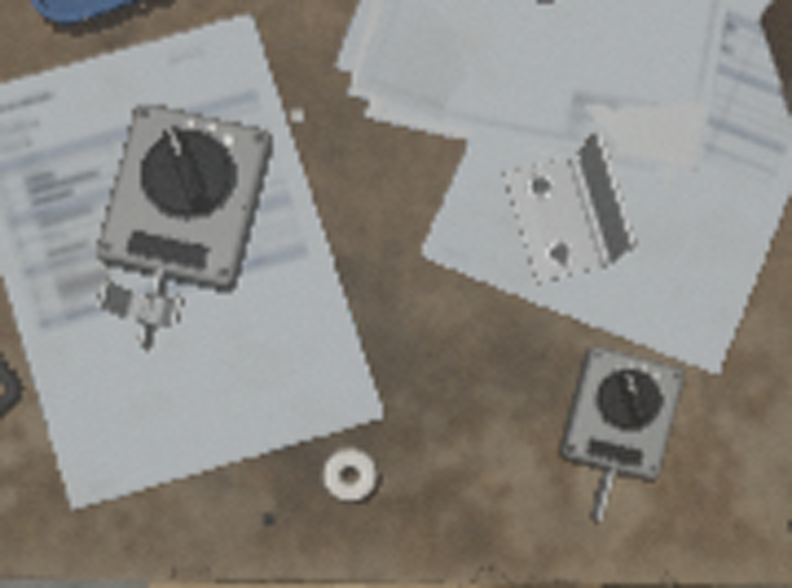

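```bash
python3 -m jog '[-29,-26.5,-3,0,0,0,1,-29,-26.5,-3,0,0,0,1,-29,-26.5,-3,0,0,0,1,-29,-26.5,-3,0,0,0,1,-29,-26.5,-3,0,0,0,1,-29,-26.5,-3,0,0,0,1,-29,-26.5,-3,0,0,0,1,-29,-26.5,-3,0,0,0,1]'
python3 -m jog '[-29,-26.5,-3,0,0,0,1,-29,-26.5,-3,0,0,0,1,-29,-26.5,-3,0,0,0,1,-29,-26.5,-3,0,0,0,1,-29,-26.5,-3,0,0,0,1,-29,-26.5,-3,0,0,0,1,-29,-26.5,-3,0,0,0,1,-29,-26.5,-3,0,0,0,1]'
```

```text
clock: 1.85
tcp_pos: [308.0, -188.3, 274.0]
eef_rot: [0.831, -0.556, 0.0, 0.0]
contact_force: [0.1, 0.3, -0.6]
finger_gap: 88.2
clock: 2.65
tcp_pos: [415.4, 107.3, 298.0]
eef_rot: [0.831, -0.556, 0.0, -0.0]
contact_force: [0.5, -1.1, 0.0]
finger_gap: 87.8
```

```bash
python3 -m jog '[0,0,0,0,0,-0.148,1,0,0,0,0,0,-0.148,1,0,0,0,0,0,-0.148,1,0,0,0,0,0,-0.148,1,0,0,0,0,0,-0.148,1,0,0,0,0,0,-0.148,1,0,0,0,0,0,-0.148,1,0,0,0,0,0,-0.148,1]'
python3 -m jog '[0,0,0,0,0,-0.148,1,0,0,0,0,0,-0.148,1,0,0,0,0,0,-0.148,1,0,0,0,0,0,-0.148,1,0,0,0,0,0,-0.148,1,0,0,0,0,0,-0.148,1,0,0,0,0,0,-0.148,1,0,0,0,0,0,-0.148,1]'
python3 - <<'E'
from h import *
s,p=cap('wrist','w1.png'); print(s['q'],p['tool_from_camera'])
x=R.from_quat(s['eef_rot']).as_matrix(); print(x[:,0],s['tcp_pos'])
for t in ['tester','dial_grip','clip','tab_top','bracket','bracket_edge']:
  print(t,[(x['at'],round(x['conf'],2)) for x in spotter.place_of(p,t)][:4])
E
```

```text
clock: 3.45
tcp_pos: [415.1, 105.5, 297.8]
eef_rot: [1.0, 0.006, 0.0, -0.0]
contact_force: [1.0, -0.4, -0.1]
finger_gap: 88.3
clock: 4.25
tcp_pos: [415.1, 105.5, 297.8]
eef_rot: [0.827, 0.563, 0.0, 0.0]
contact_force: [0.3, -0.0, -0.9]
finger_gap: 88.2
[-2.60491061e-02  6.10320300e-02  1.67726419e+00 -1.13937610e-05
  1.40315787e+00 -1.22120400e+00] [[ 9.99999833e-01  3.32848024e-04 -4.71956605e-04  3.52985358e-01]
 [-1.90488464e-04  9.61576084e-01  2.74538519e-01 -6.94619722e+01]
 [ 5.45201787e-04 -2.74538384e-01  9.61575987e-01 -1.33043129e+02]
 [ 0.00000000e+00  0.00000000e+00  0.00000000e+00  1.00000000e+00]]
[3.66867542e-01 9.30273188e-01 3.69026819e-05] [415.12725479 105.52066676 297.78433348]
tester [([243.2, 190.9], 0.9), ([262.4, 426.9], 0.8)]
dial_grip [([297.5, 452.1], 0.86), ([266.5, 185.8], 0.78)]
clip [([219.5, 447.9], 0.56)]
tab_top [([209.9, 179.9], 0.89), ([217.0, 446.2], 0.84)]
bracket [([165.1, 301.9], 0.73)]
bracket_edge [([366.0, 238.5], 0.61)]
```

View pics/w1.png

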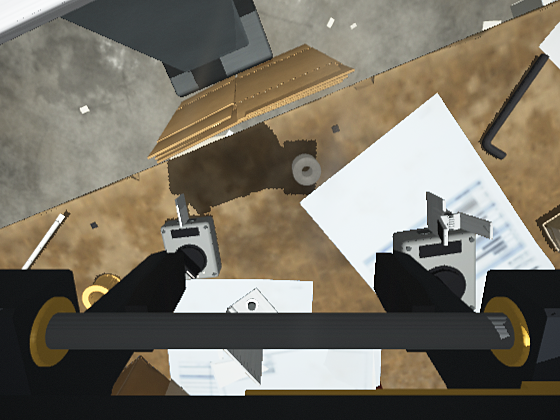

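The wrist view shows the clip on the large tester's tab at (215, 447) and the look-alike at (245, 190). The bracket is partly hidden behind the gripper, at (320, 245). I'm centring the clip.

```bash
python3 -m jog '[36,2,0,0,0,-0.037,1,36,2,0,0,0,-0.037,1,36,2,0,0,0,-0.037,1,36,2,0,0,0,-0.037,1,36,2,0,0,0,0,1,0,0,0,0,0,0,1]'
python3 - <<'E'
from h import *
s,p=cap('wrist','w2.png'); print(s['q'],s['tcp_pos'])
W=cloud(p,s); np.save('w2.npy',W)
for t,z in [('tester',0),('dial_grip',78),('clip',72),('tab_top',62)]:
  print(t,[(x['at'],round(x['conf'],2),onplane(p,s,*x['at'],z).round(1)) for x in spotter.place_of(p,t)][:4])
# lever tops
m=(W[...,2]>90)&(W[...,2]<125); 
ys,xs=np.where(m&(np.hypot(W[...,0]-523,W[...,1]-255)<60)); print(len(ys),W[ys,xs].mean(0), ys.min(),ys.max(),xs.min(),xs.max())
E
```

```text
clock: 5.2
tcp_pos: [479.4, 276.7, 296.8]
eef_rot: [0.784, 0.62, -0.0, -0.0]
contact_force: [0.5, -0.4, 0.3]
finger_gap: 88.3
[ 3.11434764e-01  3.48671865e-01  1.32620792e+00  6.46543981e-04
  1.46742646e+00 -1.02714442e+00] [479.36551093 276.6500398  296.82885566]
tester [([271.4, 277.3], 0.69, array([614.1, 242. ,   0. ])), ([211.8, 47.1], 0.61, array([462.6, -30. ,   0. ]))]
dial_grip [([233.8, 17.9], 0.96, array([469.3, -12.5,  78. ])), ([303.8, 280.1], 0.68, array([617.9, 244.9,  78. ]))]
clip [([222.7, 276.8], 0.88, array([523.4, 263.4,  72. ]))]
tab_top [([223.1, 275.1], 0.96, array([526.6, 260.7,  62. ])), ([176.6, 15.2], 0.81, array([410.5,  -0.8,  62. ]))]
391 [523.60678392 262.00070108 104.43802371] 222 245 252 300
```

View pics/w2.png

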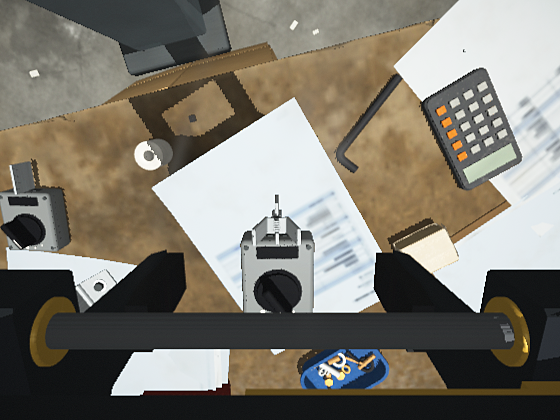

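The clip is centred at about (228, 276), and the tool is nearly square to the tab. Next I'll measure the yaw of the clip and tester from depth.

Run:
```python
from h import *
W=np.load('w2.npy').astype(np.float32)
near=np.hypot(W[...,0]-523,W[...,1]-262)
m=(W[...,2]>98)&(near<50); P=W[m]
print(P.min(0),P.max(0))
def rect(P):
    (c,wh,a)=cv2.minAreaRect(P[:,:2].astype(np.float32)); return np.round(c,1),np.round(wh,1),round(a,1)
print('levers>98',rect(P))
for lo,hi in [(75,85),(85,95),(95,105),(105,115)]:
    Q=W[(W[...,2]>lo)&(W[...,2]<hi)&(near<50)]
    if len(Q)>5: print(lo,len(Q),rect(Q))
box=W[(W[...,2]>44)&(W[...,2]<51)&(np.hypot(W[...,0]-600,W[...,1]-243)<90)]
print('box',len(box),rect(box))
tab=W[(W[...,2]>57)&(W[...,2]<66)&(near<45)]
print('tab',len(tab),rect(tab))
bl=W[(W[...,2]>80)&(W[...,2]<92)&(np.hypot(W[...,0]-610,W[...,1]-243)<50)]
print('blade',len(bl),rect(bl))
x=R.from_quat([0.784,0.62,0,0]).as_matrix()[:,0]; print('toolyaw',np.degrees(np.arctan2(x[1],x[0])))
u,v=np.meshgrid(range(252,304,3),range(216,250,3))
for r in range(214,250,3): print(r,' '.join('%4.0f'%W[r,c,2] for c in range(248,306,3)))
```

```text
[511.43585 237.45679  98.24158] [537.60077 287.46454 113.16067]
levers>98 (array([524.7, 262.5]), array([47.7, 17.8]), 77.6)
75 205 (array([524.9, 263. ]), array([32.6, 17.5]), 77.4)
85 112 (array([524.1, 262.7]), array([39.2, 16.8]), 77.7)
95 125 (array([524.9, 262.1]), array([44.8, 17.8]), 77.1)
105 211 (array([524.7, 262.5]), array([47.7, 17.8]), 77.6)
box 3577 (array([581.6, 250. ]), array([ 87.2, 134. ]), 77.0)
tab 115 (array([527.8, 260.4]), array([11. , 50.1]), 71.0)
blade 280 (array([611. , 239.3]), array([36.7, 11.3]), 23.3)
toolyaw 76.67504578680746
214   -1   -1   -1   -2   -0   -1   -0   -2   63   59   59   62   -1   -1   -0   -1    0   -0   -3   -0
217   -1   -1   -1   -0   -2   -1   73   72   74   74   73   72   74   74   -1   -1   -2   -1   -2   -1
220   -2   -3   -0   -1   -1   84   77   75   75   76   76   74   73   79   84   -2   -0   -1   -2   -2
223   -1   -1   -1   91   94   86   77   74   75   77   76   76   74   77   89   94   -3   -1   -2   -2
226   -2   -2  102  103   98   87   77   74   74   75   77   74   74   79   90   99  105    1   -1   -1
229   -2   -1  111  105   97   88   78   74   75   75   74   75   75   78   89   98  109  111    1   -1
232   16   15  111  106   98   88   78   73   75   75   75   76   75   78   88   99  109  112   18   19
235   27   28  110  107   97   88   31   30   30   58   59   30   30   30   89  100  109  112   30   29
238   39   39  112  106   98   39   40   40   40   40   61   40   39   38   39   99  109  112   41   40
241   43   43  112  108   44   44   44   45   45   44   59   44   44   43   46   44  109  111   45   45
244   45   45  111   45   45   44   47   46   46   45   45   46   46   45   45   45   47  113   46   46
247   47   46   46   47   48   46   48   47   47   48   47   47   47   46   46   47   47   45   45   46
```

```bash
python3 -m jog '[-1.7,24,36,0,0,-0.014,1,-1.7,23.3,36,0,0,0,1,0,0,36,0,0,0,1,0,0,30,0,0,0,1,0,0,20,0,0,0,1,0,0,0,0,0,0,1]'
python3 - <<'E'
from h import *
s,p=cap('wrist','w3.png'); W=cloud(p,s)
near=np.hypot(W[...,0]-523,W[...,1]-262)
for lo,hi in [(70,80),(85,95),(105,116)]:
    Q=W[(W[...,2]>lo)&(W[...,2]<hi)&(near<35)]
    if len(Q)>5: print(lo,len(Q),cv2.minAreaRect(Q[:,:2].astype(np.float32)))
print(s['tcp_pos'],s['eef_rot'])
E
```

```text
clock: 6.05
tcp_pos: [523.4, 258.6, 137.6]
eef_rot: [0.781, 0.625, -0.002, -0.001]
contact_force: [-0.6, 0.1, 1.3]
finger_gap: 87.7
70 1224 ((525.076904296875, 262.74249267578125), (30.453189849853516, 18.411195755004883), 76.67318725585938)
85 429 ((524.6961669921875, 262.56060791015625), (40.28215026855469, 18.22475814819336), 77.26028442382812)
105 849 ((524.9479370117188, 262.6415710449219), (49.170997619628906, 18.021854400634766), 77.41808319091797)
[523.3698068  258.6113549  137.55746482] [ 0.78088549  0.62466966 -0.00219166 -0.00092822]
```

View pics/w3.png

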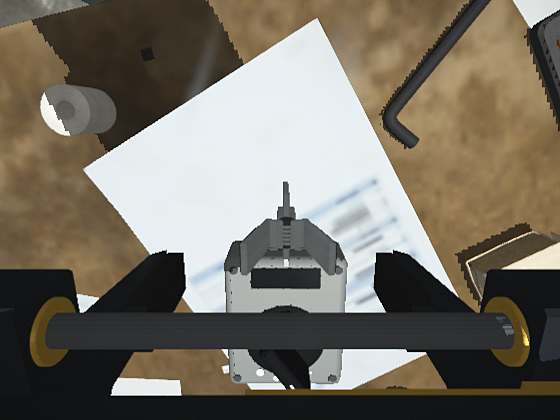

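The clip at (235, 286) sits between the fingers; the tool needs 4 mm along tool x. I'll make that shift, descend and squeeze.

```bash
python3 -m jog '[4.2,0.6,12,0,0,0,1,0,0,15,0,0,0,1,0,0,15.5,0,0,0,1,0,0,0,0,0,0,1]' 12
python3 -m jog '[0,0,0,0,0,0,0.6,0,0,0,0,0,0,0.5,0,0,0,0,0,0,0.4,0,0,0,0,0,0,0.3,0,0,0,0,0,0,0.2,0,0,0,0,0,0,0.2,0,0,0,0,0,0,0.2,0,0,0,0,0,0,0.2]' 12
python3 - <<'E'
from h import *
s,p=cap('wrist','w4.png'); print(s['tcp_pos'],s['finger_gap'],s['contact_force'])
s,p=cap('scene'); cv2.imwrite('pics/s4.png',cv2.resize(p['image'][200:300,180:310,::-1],None,fx=5,fy=5))
E
```

```text
clock: 6.5
tcp_pos: [525.5, 263.7, 96.2]
eef_rot: [0.78, 0.625, -0.001, -0.0]
contact_force: [-0.1, 0.5, -0.0]
finger_gap: 88.4
clock: 7.3
tcp_pos: [525.9, 263.8, 97.1]
eef_rot: [0.78, 0.625, -0.0, -0.0]
contact_force: [0.3, 0.4, -0.1]
finger_gap: 26.3
[525.901352   263.82126413  97.14264645] 26.308660072039363 [ 0.30934548  0.36751786 -0.07886332]
```

View pics/w4.png

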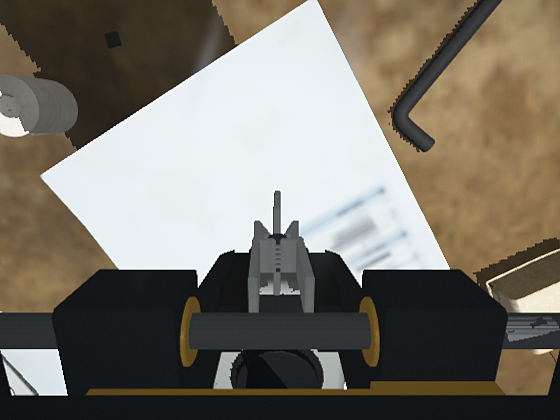

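View pics/s4.png

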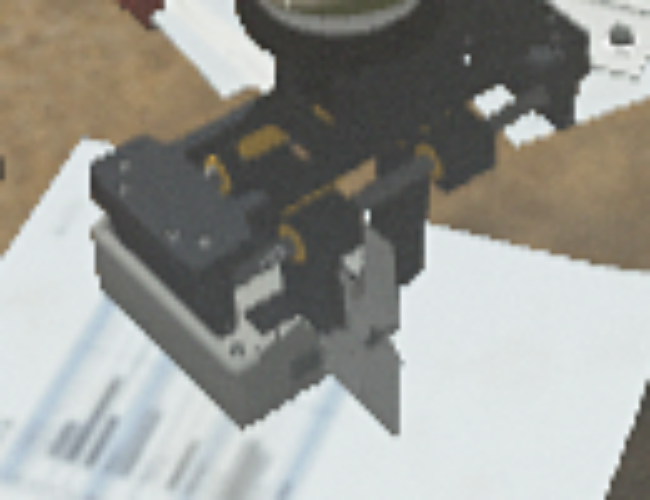

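The gap is 26.3 mm, so the clip is fully open, and the pictures show it squarely in the pads with the tab between its jaws. Lifting and carrying towards the bracket.

```bash
python3 -m jog '[0,0,-8,0,0,0,0.2,0,0,-15,0,0,0,0.2,0,0,-25,0,0,0,0.2,0,0,-30,0,0,0,0.2,0,0,-30,0,0,0,0.2,0,0,-22,0,0,0,0.2]' 15
python3 -m jog '[-20,8,0,0,0,0,0.2,-35,14,0,0,0,0,0.2,-38,15,0,0,0,0,0.2,-38,15,0,0,0,0,0.2,-38,15,0,0,0,0,0.2,-38,15,0,0,0,0,0.2,-35,14,0,0,0,0,0.2,-26,9,0,0,0,0,0.2]'
python3 -m jog '[0,0,0,0,0,-0.13,0.2,0,0,0,0,0,-0.13,0.2,0,0,0,0,0,-0.13,0.2,0,0,0,0,0,-0.13,0.2,0,0,0,0,0,0,0.2]'
python3 - <<'E'
from h import *
s,p=cap('wrist','w5.png'); W=cloud(p,s); np.save('w5.npy',W)
print(s['tcp_pos'],s['eef_rot'],s['finger_gap'])
m=(W[...,2]>76)&(W[...,2]<84)&(np.hypot(W[...,0]-598,W[...,1]+22)<70)
Q=W[m]; print(len(Q),cv2.minAreaRect(Q[:,:2].astype(np.float32)),Q.mean(0))
print([(x['at'],round(x['conf'],2),onplane(p,s,*x['at'],80).round(1)) for x in spotter.place_of(p,'bracket_edge')])
E
```

```text
clock: 8.0
tcp_pos: [526.2, 263.9, 229.9]
eef_rot: [0.78, 0.625, 0.001, 0.0]
contact_force: [0.0, -0.2, -0.5]
finger_gap: 25.7
clock: 8.8
tcp_pos: [570.1, -22.9, 227.8]
eef_rot: [0.781, 0.625, 0.0, 0.0]
contact_force: [0.3, 0.6, -0.2]
finger_gap: 25.8
clock: 9.3
tcp_pos: [570.0, -20.6, 227.8]
eef_rot: [0.593, 0.805, 0.0, 0.0]
contact_force: [-0.0, -0.5, -1.2]
finger_gap: 25.7
[569.9868538  -20.63485583 227.75772861] [5.92977542e-01 8.05218963e-01 1.08901798e-04 2.11470696e-04] 25.66523630548788
176 ((607.1957397460938, -23.288822174072266), (80.017578125, 3.7019996643066406), 15.926117897033691) [591.46666584 -27.81845655  77.73871646]
[([236.4, 266.4], 0.7, array([605.6, -21.9,  80. ]))]
```

View pics/w5.png

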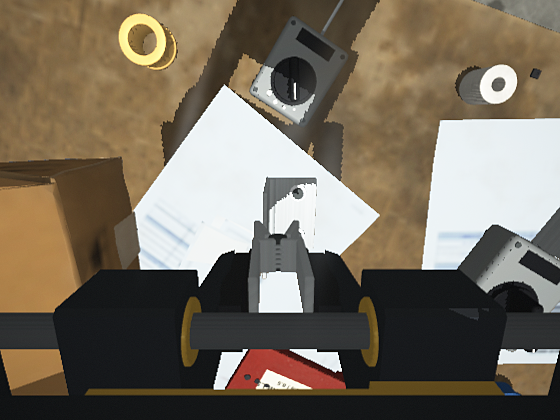

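The wrist view shows the clip held open at (255, 280). The flange edge, from depth, has its centre at (607, -23), yaw 15.9°, length 80 mm. Next, the clip's pose in the tool frame.

Run:
```python
from h import *
s,p=cap('wrist'); K=np.array(p['intrinsics']);z=p['range_z']
u,v=np.meshgrid(np.arange(560),np.arange(420)); T=np.array(p['tool_from_camera'])
P=np.stack([(u-K[0,2])/K[0,0]*z,(v-K[1,2])/K[1,1]*z,z],-1)@T[:3,:3].T+T[:3,3]
P[z<=0]=99999
for r in range(216,316,6): print(r,' '.join('%4.0f,%3.0f,%3.0f|'%tuple(P[r,c]) if abs(P[r,c,2])<70 else ' -          ' for c in range(248,318,8)))
m=(abs(P[...,0])<25)&(abs(P[...,1])<30)&(P[...,2]>-25)&(P[...,2]<60)&(v>215)&(u>245)&(u<316)
Q=P[m]; print(Q.min(0),Q.max(0)); 
for zz in range(-22,56,4):
    S=Q[(Q[:,2]>=zz)&(Q[:,2]<zz+4)]
    if len(S)>3: print(zz,len(S),S[:,:2].min(0).round(1),S[:,:2].max(0).round(1))
```

```text
216  -            -            -            -            -            -            -            -            -          
222  -            -14, -9, 55|  -            -            -            -              9, -9, 54|  -            -          
228  -            -14, -7, 51|   -9,-10, 43|  -            -              4, -9, 44|    9, -8, 49|  -            -          
234  -            -14, -3, 52|   -8, -9, 36|   -4,-10, 34|   -0,-10, 33|    4, -9, 36|    9, -4, 50|  -            -          
240  -            -12, -9, 26|   -8, -9, 26|   -4, -9, 26|   -0, -9, 28|    4, -9, 26|    8, -9, 26|  -            -          
246  -            -11, -9, 18|   -8, -6, 26|   -4, -6, 26|   -0, -6, 25|    4, -6, 26|    8, -6, 26|   11,-10, 16|  -          
252  -15, -8, 13|  -11, -9, 10|   -8, -3, 25|   -4, -3, 26|   -0, -3, 25|    4, -3, 25|    8, -3, 26|   11,-10, 10|   14, -8, 13|
258  -14, -8,  6|  -10,-10,  3|   -8,  0, 26|   -4,  0, 26|   -0,  1, 27|    4,  0, 25|    8, -0, 24|   10,-10,  3|   14, -8,  6|
264  -13, -9, -1|  -10, -9, -2|   -8,  4, 27|   -4,  4, 27|   -0,  4, 26|    4,  4, 27|  
[... 1044 characters left out ...]
5,-63|
[-15.66532894 -10.1790106  -15.6717268 ] [15.8648114   8.80478479 58.8523876 ]
-18 224 [-12.4  -9.9] [13.6  5.3]
-14 745 [-13.6 -10. ] [13.8  7.4]
-10 173 [-14.1 -10. ] [14.  8.]
-6 150 [-14.2 -10. ] [14.4  7.1]
-2 150 [-14.6  -9.9] [14.6  6.9]
2 151 [-14.9 -10. ] [15.1  7. ]
6 140 [-15.3  -9.9] [15.5  7.2]
10 129 [-15.7 -10.2] [15.9  7.4]
14 81 [-14.2 -10. ] [15.1  6.9]
18 82 [-13.5  -9.9] [12.6  7.2]
22 577 [-13.9  -9.9] [11.7  8.1]
26 782 [-14.2 -10.1] [11.9  8.8]
30 63 [-13.8 -10. ] [11.5 -7.9]
34 86 [-9.  -9.8] [ 6.2 -6.5]
38 63 [-10.3  -9.8] [ 6.9 -4.9]
42 60 [-12.2  -9.9] [ 8.2 -4.3]
46 63 [-13.   -9.9] [ 8.9 -2.7]
50 71 [-14.4  -9.9] [ 9.7 -1.1]
54 68 [-15.3  -9.8] [10.5  0.1]
```

Run:
```python
from h import *
s,p=cap('top'); W=cloud(p,s)
T=np.load('topW.npy')
m=(T[...,0]>450)&(T[...,0]<780)&(T[...,1]<0)&(T[...,1]>-350)
for zlo in (60,100,150,180):
    Q=T[m&(T[...,2]>zlo)&(T[...,2]<320)]
    print(zlo,len(Q),Q.min(0).round(),Q.max(0).round() if len(Q) else '')
    Q=Q[Q[:,1]>-180]; print('  y>-180',len(Q),(Q.min(0).round(),Q.max(0).round()) if len(Q) else '')
```

```text
60 4006 [ 455. -350.   60.] [780. -12. 196.]
  y>-180 1578 (array([ 455., -180.,   60.]), array([780., -12., 195.]))
100 3547 [ 575. -350.  100.] [ 780. -127.  196.]
  y>-180 1201 (array([ 603., -180.,  100.]), array([ 780., -127.,  195.]))
150 1472 [ 575. -350.  150.] [ 780. -127.  196.]
  y>-180 261 (array([ 734., -180.,  150.]), array([ 780., -127.,  195.]))
180 311 [ 575. -350.  180.] [ 780. -127.  196.]
  y>-180 91 (array([ 758., -178.,  180.]), array([ 780., -127.,  195.]))
```

```bash
python3 -m jog '[-3,9,0,0,0,0.023,0.2,-3,9,5,0,0,0,0.2,-3,9,15,0,0,0,0.2,-2.3,9,20,0,0,0,0.2,0,0,15,0,0,0,0.2,0,0,4,0,0,0,0.2,0,0,0,0,0,0,0.2]'
python3 - <<'E'
from h import *
s,p=cap('wrist','w6.png'); W=cloud(p,s)
print(s['tcp_pos'],s['eef_rot'],s['finger_gap'],s['q'])
m=(W[...,2]>74)&(W[...,2]<84)&(np.hypot(W[...,0]-607,W[...,1]+23)<70)
Q=W[m]; print(len(Q),cv2.minAreaRect(Q[:,:2].astype(np.float32)),Q.mean(0))
Tt=np.eye(4);Tt[:3,:3]=R.from_quat(s['eef_rot']).as_matrix();Tt[:3,3]=s['tcp_pos']
q=np.linalg.inv(Tt)@np.append(np.array([607.2,-23.3,80]),1);print(q)
s,p=cap('scene'); cv2.imwrite('pics/s6.png',cv2.resize(p['image'][110:240,230:390,::-1],None,fx=4.5,fy=4.5))
E
```

```text
clock: 10.2
tcp_pos: [607.6, -21.4, 167.7]
eef_rot: [0.603, 0.798, -0.0, -0.001]
contact_force: [0.2, -0.2, -1.0]
finger_gap: 25.9
[607.64478726 -21.39440156 167.73480381] [ 6.02755767e-01  7.97925548e-01 -2.19588715e-04 -5.06684475e-04] 25.90478355237704 [-2.27660906e-01  5.63785542e-01  1.34242079e+00  1.20882855e-05
  1.23649070e+00 -2.07535673e+00]
460 ((607.6177978515625, -23.417070388793945), (80.12078857421875, 3.9549338817596436), 15.910356521606445) [592.25885834 -27.56389641  77.75261666]
[-1.75913685 -0.86444501 87.73473151  1.        ]
```

View pics/w6.png

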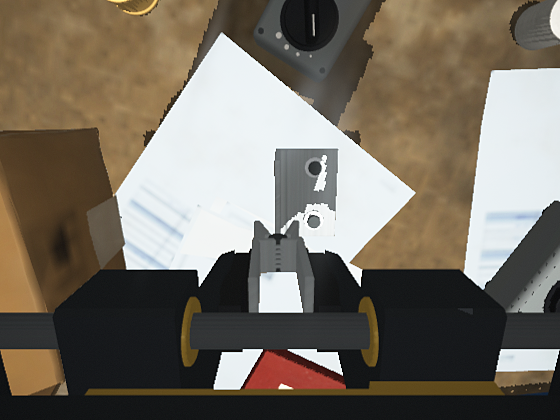

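View pics/s6.png

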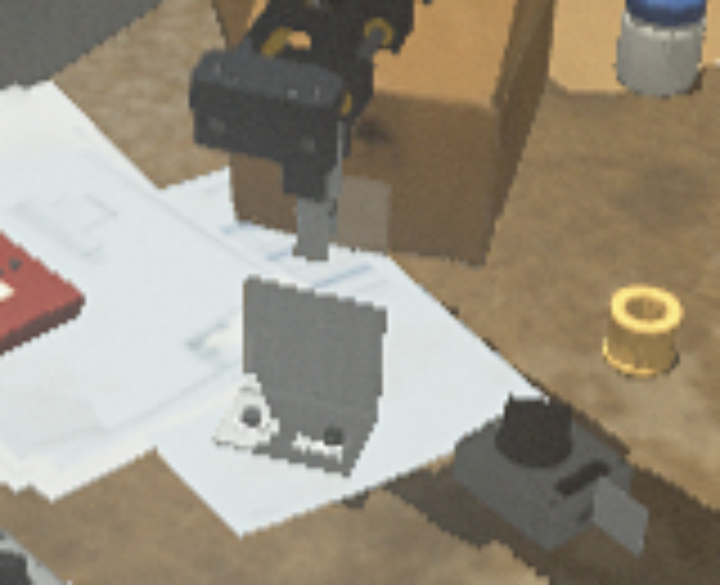

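The clip hangs right above the flange edge: the edge is at tool x -1.8 mm, while the jaws are centred at about -2. Descending 49 mm.

```bash
python3 -m jog '[0,0,8,0,0,0,0.2,0,0,10,0,0,0,0.2,0,0,10,0,0,0,0.2,0,0,10,0,0,0,0.2,0,0,6,0,0,0,0.2,0,0,5,0,0,0,0.2,0,0,0,0,0,0,0.2]'
python3 - <<'E'
from h import *
s,p=cap('wrist','w7.png'); print(s['tcp_pos'],s['finger_gap'],s['contact_force'])
s,p=cap('scene'); cv2.imwrite('pics/s7.png',cv2.resize(p['image'][110:240,230:390,::-1],None,fx=4.5,fy=4.5))
E
```

```text
clock: 11.0
tcp_pos: [607.5, -21.4, 118.5]
eef_rot: [0.603, 0.798, -0.0, -0.0]
contact_force: [0.0, 0.8, -0.8]
finger_gap: 26.1
[607.49909146 -21.37596109 118.51770697] 26.067751914510893 [ 0.03356731  0.82944092 -0.84581457]
```

View pics/s7.png

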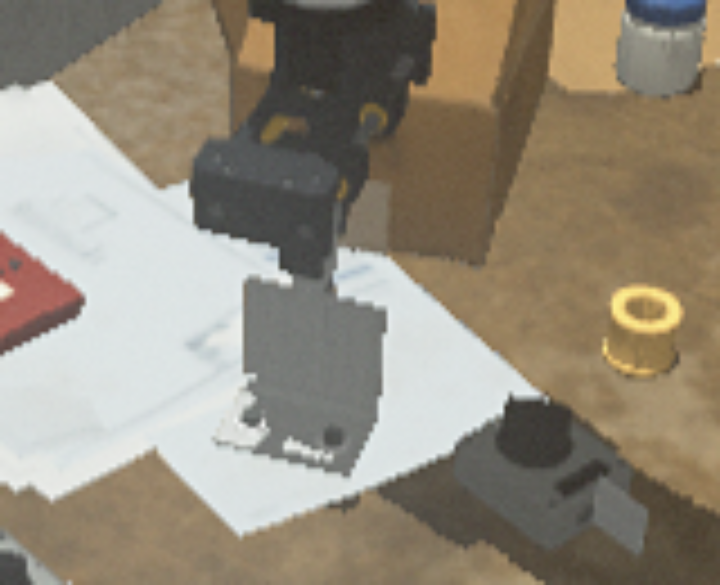

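View pics/w7.png

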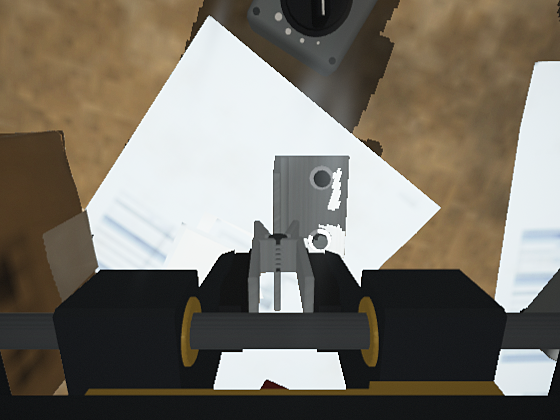

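The wrist view shows the flange's edge line at col 277 between the two jaws (cols 258 and 297). In the scene view the near jaw is hard to tell from the flange, so I'm checking with depth.

Run:
```python
from h import *
s,p=cap('scene'); W=cloud(p,s)
ed=np.array([607.4,-23.3,80]);a=np.radians(15.9);ex=np.array([np.cos(a),np.sin(a),0]);ey=np.array([-np.sin(a),np.cos(a),0])
L=np.stack([(W-ed)@ex,(W-ed)@ey,W[...,2]-80],-1)
for r in range(164,190,2): print(r,' '.join('%4.0f,%3.0f,%3.0f|'%tuple(L[r,c]) for c in range(290,318,3)))
cv2.imwrite('pics/s8.png',cv2.resize(cv2.convertScaleAbs(p['image'][150:205,275:335,::-1],alpha=2),None,fx=10,fy=10))
```

```text
164   -5, 87, 94|  -12, 89, 98|  -18, 85, 96|  -25, 87, 99|  -33, 90,103|   31,-145,-78|  nan,nan,nan|   13,-141,-70|    5,-145,-71|   -3,-145,-69|
166   66,-118,-76|    8, 30, 45|    1, 29, 46|  -25, 87, 94|  -32, 87, 96|   27,-133,-76|   22,-144,-82|   13,-143,-78|    5,-147,-79|   -2,-150,-79|
168   57,-92,-62|    8, 28, 38|    1, 26, 38|   -7, 30, 43|   -5, -2, 20|   26,-129,-79|   18,-132,-79|   10,-133,-78|    2,-137,-78|   -5,-139,-78|
170   54,-84,-62|   47,-90,-64|    1, 26, 32|   -7, 27, 35|  nan,nan,nan|   22,-117,-76|   14,-121,-77|    8,-129,-81|    0,-130,-79|   -8,-132,-79|
172   24,  2,  2|   42,-76,-59|    4, 16, 18|   -3, 16, 20|   -9,  9, 17|   20,-112,-79|   11,-111,-76|    3,-112,-74|   -3,-119,-77|  -10,-125,-80|
174   24,  1, -4|   16,  4, -0|    6, 10,  7|   -3, 13, 12|   -8,  5,  7|   16,-101,-76|   10,-108,-80|    2,-109,-78|   -6,-112,-79|  -13,-114,-78|
176   23,  5, -8|   16,  1, -9|    7,  7, -2|   -2,  9,  2|   -9,  7,  3|  -14,  1,  0|  -22,  0,  2|   -1,-99,-77|   -8,-104,-79|  -15,-108,-80|
178   24,  2,-17|   16,  1,-14|    6,  9, -6|   -1,  6, -6|   -9,  6, -4|  -15,  3, -4|  -23,  3, -2|  -30,  0, -2|  -38,  3,  2|  -18,-99,-79|
180   22,  6,-19|   14,  6,-17|    6,  9,-12|   -3, 12, -7|   -7, -0,-15|  -15,  3,-10|  -23,  3, -8|  -31,  5, -5|  -38,  3, -4|  -21,-90,-78|
182   23,  4,-27|   15,  3,-26|    4, 12,-15|   -3, 13,-13|   -7,  1,-21|  -15,  1,-18|  -23,  1,-16|  -31,  2,-13|  -38,  2,-10|  -24,-80,-77|
184   22,  5,-32|   16,  0,-34|    8,  0,-32|    0,  1,-29|   -8,  1,-27|  -16,  2,-24|  -23,  3,-21|  -31,  3,-19|  -39,  5,-15|  -25,-76,-80|
186   24, -0,-43|   14,  5,-37|    8,  1,-37|   -1,  3,-33|   -8,  1,-33|  -16,  1,-31|  -23,  1,-29|  -32,  5,-23|  -39,  3,-23|  -29,-65,-77|
188   22,  3,-47|   15,  3,-45|    7,  1,-44|   -0,  0,-42|   -9,  5,-36|  -18,  7,-32|  -25,  4,-32|  -31,  1,-32|  -40,  5,-27|  -31,-58,-78|
```

View pics/s8.png

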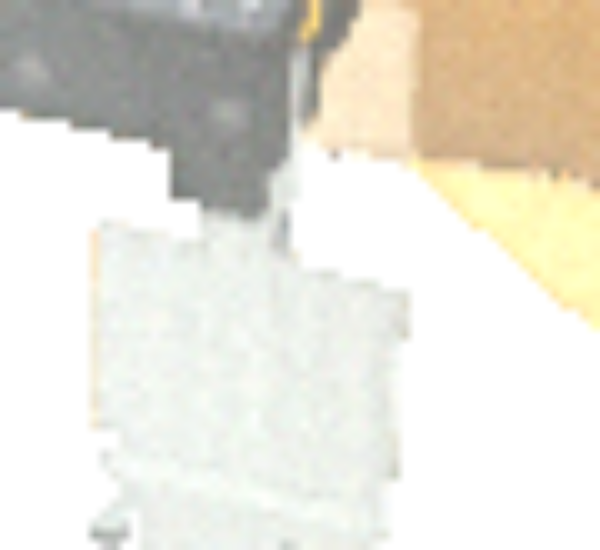

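Depth puts the near jaw 6–13 mm in front of the flange and reaching about 16 mm below its edge, so the clip straddles it. Releasing gradually.

```bash
python3 -m jog '[0,0,0,0,0,0,0.35,0,0,0,0,0,0,0.42,0,0,0,0,0,0,0.5,0,0,0,0,0,0,0.6,0,0,0,0,0,0,0.8,0,0,0,0,0,0,1,0,0,0,0,0,0,1]'
python3 - <<'E'
from h import *
s,p=cap('wrist','w9.png'); print(s['tcp_pos'],s['finger_gap'],s['contact_force'])
s,p=cap('scene'); W=cloud(p,s)
cv2.imwrite('pics/s9.png',cv2.resize(p['image'][110:240,230:390,::-1],None,fx=4.5,fy=4.5))
E
```

```text
clock: 11.85
tcp_pos: [607.8, -21.4, 119.3]
eef_rot: [0.603, 0.798, 0.0, 0.0]
contact_force: [0.4, 0.4, -0.2]
finger_gap: 74.2
[607.76137723 -21.42463854 119.28946   ] 74.18297865522119 [ 0.39225633  0.36790089 -0.18011121]
```

View pics/w9.png

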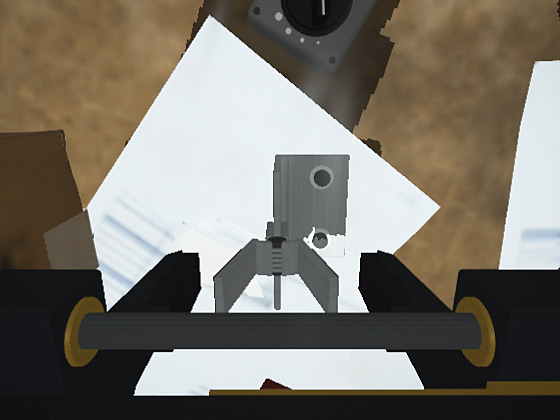

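View pics/s9.png

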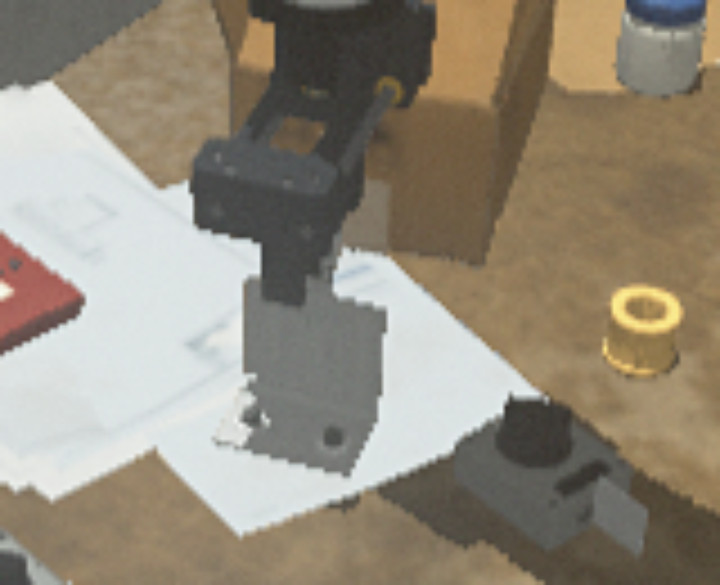

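The clip is released, sprung and standing on the flange. I'll open fully, rise clear and verify.

```bash
python3 -m jog '[0,0,0,0,0,0,1,0,0,-10,0,0,0,1,0,0,-20,0,0,0,1,0,0,-30,0,0,0,1,0,0,-30,0,0,0,1,0,-20,-20,0,0,0,1,0,-20,0,0,0,0,1,0,0,0,0,0,0,1]'
python3 - <<'E'
from h import *
s,p=cap('wrist','w10.png'); print(s['tcp_pos'],s['finger_gap'],s['q'])
W=cloud(p,s)
ed=np.array([607.4,-23.3,80]);a=np.radians(15.9);ex=np.array([np.cos(a),np.sin(a),0]);ey=np.array([-np.sin(a),np.cos(a),0])
L=np.stack([(W-ed)@ex,(W-ed)@ey,W[...,2]-80],-1)
m=(abs(L[...,0])<36)&(abs(L[...,1])<40)
for lo,hi in [(-6,4),(8,20),(20,30),(30,40),(40,60)]:
    Q=L[m&(L[...,2]>lo)&(L[...,2]<hi)]
    if len(Q)>5: print(lo,len(Q),Q.min(0).round(1),Q.max(0).round(1),cv2.minAreaRect(Q[:,:2].astype(np.float32)))
E
```

```text
clock: 12.75
tcp_pos: [568.3, -32.7, 230.8]
eef_rot: [0.603, 0.798, 0.0, 0.001]
contact_force: [0.5, 0.9, -0.1]
finger_gap: 88.4
[568.3063188  -32.72533051 230.80136775] 88.43611747032922 [-2.63200398e-01  4.23900109e-01  1.39037365e+00 -1.78053353e-04
  1.32585057e+00 -2.11046285e+00]
-6 272 [-36.   -5.5  -5.3] [35.9  5.1  3.6] ((-0.09771728515625, 0.5910158157348633), (71.73554229736328, 10.636030197143555), 5.628414630889893)
8 630 [ -9.6 -14.1   8. ] [ 9.4 13.9 20. ] ((-0.07795238494873047, 0.09776878356933594), (18.86117935180664, 27.93412971496582), 1.1645032167434692)
20 199 [ -9.5 -18.3  20. ] [ 8.3 18.2 30. ] ((-0.46642303466796875, 0.04140472412109375), (17.650177001953125, 36.536781311035156), 0.7034051418304443)
30 224 [ -9.4 -21.4  30.1] [ 8.5 20.8 40. ] ((-0.4052734375, -0.32151222229003906), (42.16702651977539, 17.86331558227539), 89.80364990234375)
40 557 [ -9.3 -24.6  40. ] [ 8.9 24.5 55.2] ((-0.15892601013183594, -0.03497123718261719), (49.12355422973633, 18.22678565979004), 89.95671081542969)
```

View pics/w10.png

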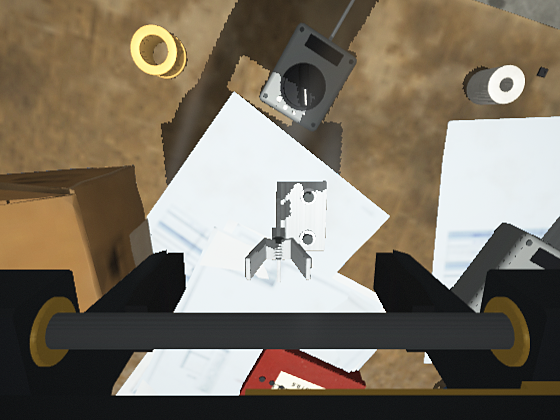

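The clip stands centred: about 0 mm along and across, lever tops about 54 mm above the edge so the pin is about 12 mm above it, and yaw within 1°. Now to the dial.

```bash
python3 -m jog '[20,6,0,0,0,0,1,35,11,0,0,0,0,1,40,12,0,0,0,0,1,40,13,0,0,0,0,1,40,13,0,0,0,0,1,40,12,0,0,0,0,1,35,11,0,0,0,0,1,25,7,0,0,0,-0.1,1]'
python3 -m jog '[0,0,0,0,0,0,1]'
python3 - <<'E'
from h import *
s,p=cap('wrist','w11.png'); print(s['tcp_pos'],s['q'])
W=cloud(p,s); np.save('w11.npy',W)
for t,z in [('tester',0),('dial_grip',78),('dial',78)]:
  try: print(t,[(x['at'],round(x['conf'],2),onplane(p,s,*x['at'],z).round(1)) for x in spotter.place_of(p,t)][:3])
  except Exception as e: print(e)
near=np.hypot(W[...,0]-613,W[...,1]-241)
def rect(lo,hi,rad):
    Q=W[(W[...,2]>lo)&(W[...,2]<hi)&(near<rad)]; print(lo,hi,len(Q),cv2.minAreaRect(Q[:,:2].astype(np.float32)),Q[:,2].max())
rect(84,94,40);rect(80,94,40);rect(52,60,45);rect(43,51,75)
E
```

```text
clock: 13.6
tcp_pos: [575.8, 258.3, 228.7]
eef_rot: [0.561, 0.828, -0.0, -0.0]
contact_force: [-0.7, 0.3, 0.6]
finger_gap: 87.8
clock: 13.7
tcp_pos: [575.5, 258.7, 228.5]
eef_rot: [0.56, 0.829, -0.0, -0.0]
contact_force: [0.8, -0.2, -0.4]
finger_gap: 88.1
[575.51449538 258.68650795 228.45969299] [ 2.36822177e-01  5.65900941e-01  1.17686043e+00  6.08425847e-04
  1.39945881e+00 -1.71692091e+00]
tester [([201.1, 258.3], 0.9, array([605. , 245.4,   0. ]))]
dial_grip [([234.0, 243.7], 0.71, array([617.2, 241.4,  78. ]))]
it knows: box_mini, bracket, bracket_edge, bush_brass, clip, dial_grip, roller, tab_top, tester
84 94 624 ((617.2323608398438, 241.33877563476562), (49.20669174194336, 10.436634063720703), 20.704444885253906) 88.30798642373969
80 94 709 ((617.2744750976562, 241.27548217773438), (49.193695068359375, 11.178564071655273), 21.675596237182617) 88.30798642373969
52 60 1340 ((616.6824951171875, 241.3722686767578), (49.452091217041016, 50.30000686645508), 19.200803756713867) 59.77434271453768
43 51 7291 ((599.892822265625, 245.36822509765625), (87.9019546508789, 119.65682220458984), 77.26121520996094) 50.98932687320951
```

View pics/w11.png

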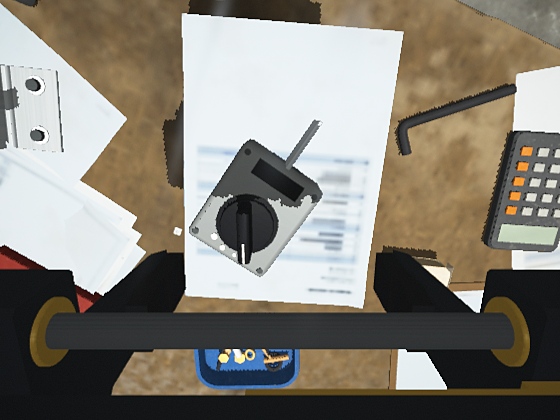

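The dial blade is in clear view at (228, 245): centre (617.2, 241.3), yaw 21.2°. Moving over it and descending to TCP z ≈ 71.

```bash
python3 -m jog '[-10.5,10.8,0,0,0,0.012,1,-10.5,10.8,20,0,0,0,1,-10.5,10.8,36,0,0,0,1,0,0,36,0,0,0,1,0,0,28,0,0,0,1,0,0,0,0,0,0,1]'
python3 - <<'E'
from h import *
s,p=cap('wrist','w12.png'); print(s['tcp_pos'],s['q'])
W=cloud(p,s)
near=np.hypot(W[...,0]-617,W[...,1]-241)
Q=W[(W[...,2]>80)&(W[...,2]<94)&(near<40)]; print(len(Q),cv2.minAreaRect(Q[:,:2].astype(np.float32)))
x=R.from_quat(s['eef_rot']).as_matrix()[:,0]; print(np.degrees(np.arctan2(x[1],x[0])))
E
```

```text
clock: 14.45
tcp_pos: [616.0, 235.9, 105.3]
eef_rot: [0.568, 0.823, -0.003, -0.003]
contact_force: [-0.1, 0.5, 0.6]
finger_gap: 88.4
[615.9619114  235.86260926 105.2930408 ] [ 1.88487099e-01  7.40399551e-01  1.20892106e+00 -1.33294568e-04
  1.19977223e+00 -1.74456736e+00]
2066 ((610.723388671875, 256.9283447265625), (48.554141998291016, 44.89900207519531), 21.679304122924805)
110.75840855704858
```

View pics/w12.png

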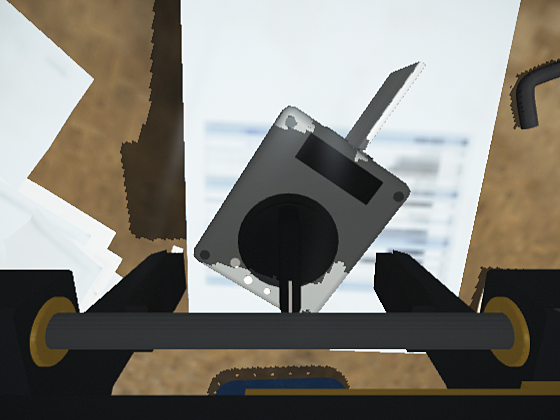

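The blade is between the fingers at col 288, about 5 mm off-centre. I'll correct, descend and close.

```bash
python3 -m jog '[4.6,3.1,8,0,0,0,1,0,0,14,0,0,0,1,0,0,11,0,0,0,1,0,0,0,0,0,0,1]' 30
python3 - <<'E'
from h import *
s=status.read_state(); print(s['tcp_pos'],s['contact_force'])
E
python3 -m jog '[0,0,0,0,0,0,0.6,0,0,0,0,0,0,0.4,0,0,0,0,0,0,0.2,0,0,0,0,0,0,0.05,0,0,0,0,0,0,0.05,0,0,0,0,0,0,0.05,0,0,0,0,0,0,0.05,0,0,0,0,0,0,0.05]' 35
```

```text
clock: 14.9
tcp_pos: [617.8, 242.9, 74.3]
eef_rot: [0.567, 0.824, -0.001, -0.001]
contact_force: [-0.4, -0.7, 0.2]
finger_gap: 88.0
[617.75149036 242.92846275  74.34704833] [-0.39944195 -0.67358779  0.2213033 ]
clock: 15.7
tcp_pos: [618.6, 243.1, 76.2]
eef_rot: [0.567, 0.824, 0.0, 0.0]
contact_force: [0.1, 0.8, 0.3]
finger_gap: 26.3
```

```bash
python3 -m jog '[0,0,0,0,0,0,0.05,0,0,0,0,0,0,0.05,0,0,0,0,0,0,0.05,0,0,0,0,0,0,0.05]' 35
python3 - <<'E'
from h import *
s,p=cap('wrist','w13.png'); print(s['tcp_pos'],s['finger_gap'],s['contact_force'],s['q'])
E
```

```text
clock: 16.1
tcp_pos: [618.8, 242.5, 76.3]
eef_rot: [0.567, 0.824, -0.0, 0.0]
contact_force: [1.2, -5.3, 0.1]
finger_gap: 10.9
[618.81783385 242.53990046  76.27022219] 10.899680610094029 [ 1.16247592 -5.32596134  0.06147913] [ 1.97953347e-01  7.80199866e-01  1.21758020e+00 -9.05595195e-04
  1.14364863e+00 -1.73745661e+00]
```

View pics/w13.png

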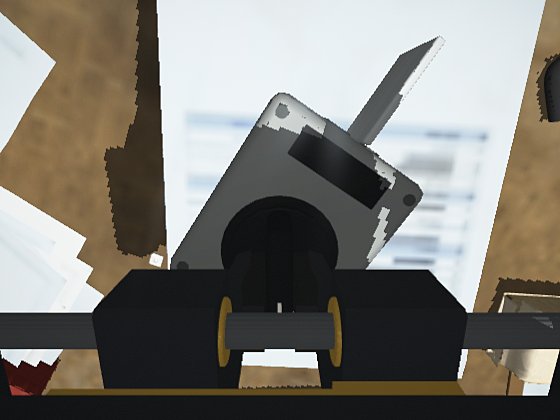

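The blade is gripped with a gap of 10.9 mm. Easing the small side force, then turning clockwise.

```bash
python3 -m jog '[-1.2,-0.5,0,0,0,0,0.05,0,0,0,0,0,0.1,0.05,0,0,0,0,0,0.1,0.05,0,0,0,0,0,0.1,0.05,0,0,0,0,0,0.1,0.05,0,0,0,0,0,0.1,0.05,0,0,0,0,0,0.1,0.05,0,0,0,0,0,0,0.05]' 40
python3 -c "
from h import *
s=status.read_state();x=R.from_quat(s['eef_rot']).as_matrix()[:,0];print(np.degrees(np.arctan2(x[1],x[0])),s['torque'],s['tcp_pos'],s['contact_force'])"
```

```text
clock: 16.95
tcp_pos: [618.9, 241.4, 76.3]
eef_rot: [0.786, 0.619, 0.0, 0.0]
contact_force: [3.2, -5.0, -0.5]
finger_gap: 10.9
76.4142862986405 [-0.6216841  -0.62812119  0.01646555] [618.86673508 241.40576095  76.26871659] [ 3.15144658 -4.98829826 -0.538484  ]
```

```bash
python3 -m jog '[-0.6,0.6,0,0,0,0.1,0.05,0,0,0,0,0,0.1,0.05,0,0,0,0,0,0.1,0.05,0,0,0,0,0,0.1,0.05,0,0,0,0,0,0.1,0.05,0,0,0,0,0,0.1,0.05,0,0,0,0,0,0.03,0.05,0,0,0,0,0,0,0.05]' 40
python3 - <<'E'
from h import *
s,p=cap('wrist','w14.png');x=R.from_quat(s['eef_rot']).as_matrix()[:,0];print(np.degrees(np.arctan2(x[1],x[0])),s['torque'],s['tcp_pos'],s['contact_force'],s['finger_gap'],s['q'])
s,p=cap('scene','s14.png')
cv2.imwrite('pics/s14.png',cv2.resize(p['image'][130:290,180:400,::-1],None,fx=3.6,fy=3.6))
E
```

```text
clock: 17.75
tcp_pos: [618.4, 240.5, 76.2]
eef_rot: [0.938, 0.346, -0.001, 0.0]
contact_force: [-2.5, -5.9, 3.1]
finger_gap: 10.7
40.48977142504868 [-1.0031218   0.26806173  0.0444272 ] [618.43380174 240.45460786  76.23564912] [-2.53638171 -5.89682998  3.0536854 ] 10.66286069834601 [ 1.94988687e-01  7.79047731e-01  1.21986278e+00 -1.05214132e-03
  1.14480559e+00 -5.11255114e-01]
```

View pics/w14.png

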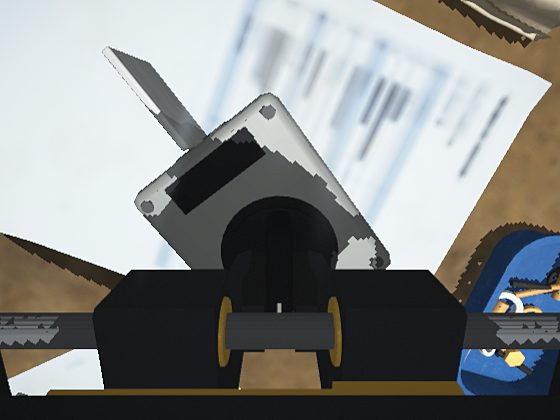

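View pics/s14.png

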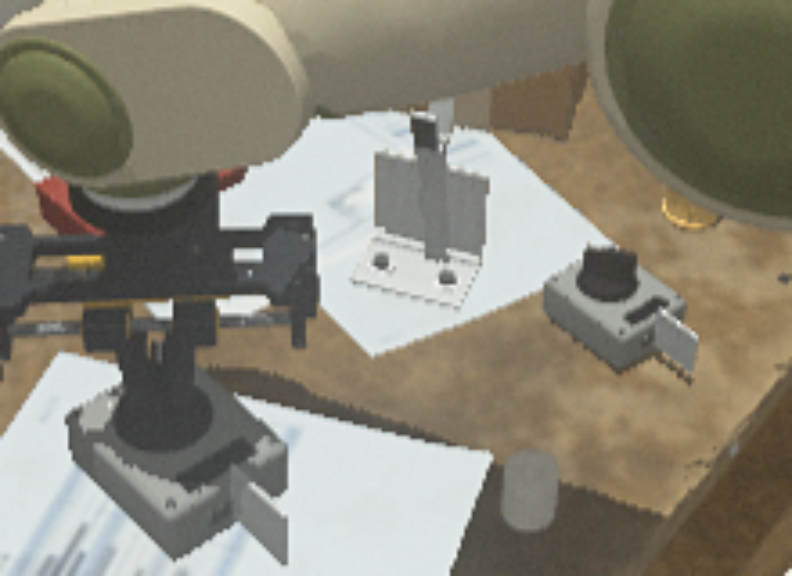

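The blade follows the tool: it has turned 70° ≈ 1.22 rad at a gap of 10.7 mm, and the clip stands on the bracket at (430, 130) in the zoomed view. I'll hold for 0.8 s and recheck.

```bash
python3 -m jog '[0,0,0,0,0,0,0.05,0,0,0,0,0,0,0.05,0,0,0,0,0,0,0.05,0,0,0,0,0,0,0.05,0,0,0,0,0,0,0.05,0,0,0,0,0,0,0.05,0,0,0,0,0,0,0.05,0,0,0,0,0,0,0.05]' 40
python3 - <<'E'
from h import *
s,p=cap('scene')
x=R.from_quat(s['eef_rot']).as_matrix()[:,0];print(np.degrees(np.arctan2(x[1],x[0])),s['finger_gap'],abs(s['qd']).max(),s['contact_force'],s['torque'])
W=cloud(p,s)
ed=np.array([607.4,-23.3,80]);a=np.radians(15.9);ex=np.array([np.cos(a),np.sin(a),0]);ey=np.array([-np.sin(a),np.cos(a),0])
L=np.stack([(W-ed)@ex,(W-ed)@ey,W[...,2]-80],-1)
Q=L[(abs(L[...,0])<36)&(abs(L[...,1])<40)&(L[...,2]>10)&(L[...,2]<70)]; print(len(Q),Q.min(0),Q.max(0))
for t,z in [('roller_b',0),('bush_brass',0),('box_mini',0)]:
  print(t,[(x['at'],round(x['conf'],2),onplane(p,s,*x['at'],z).round()) for x in spotter.place_of(p,t)][:2])
robot.close_job()
E
```

```text
clock: 18.65
tcp_pos: [618.4, 240.4, 76.3]
eef_rot: [0.938, 0.346, -0.001, 0.0]
contact_force: [-2.9, -7.2, 2.3]
finger_gap: 10.6
40.54464781192695 10.577364103989565 0.00213246978840157 [-2.86238845 -7.231299    2.32702335] [-1.03661216  0.2319615   0.1309976 ]
164 [ -9.8912803  -18.30836549  11.05435457] [ 8.22220229 27.43990596 58.33145374]
roller_b [([271.0, 325.8], 0.78, array([423., 136.,   0.]))]
bush_brass [([187.7, 371.9], 0.4, array([ 480., -177.,    0.]))]
box_mini [([320.5, 155.4], 0.64, array([625., 446.,   0.])), ([170.9, 301.0], 0.32, array([ 670., -124.,    0.]))]
the job is handed in; nothing more can be done
```

The clip is off the parking tab and gripping the top edge of the bracket's flange by itself. The gripper is holding the dial at the third click, and I handed the job in at about 19 s.

- **Clip:** after I let go it measured about 0 mm off along and across the edge, with the pin about 12 mm above it and yaw within about 1°. The later scene depth, taken just before hand-in, still showed it in place with its levers over the edge. I could not read the jaw angle or contact forces directly.
- **Dial:** the blade turned about 70° (1.22 rad) from rest. This comes from how far the tool turned while gripping the blade, not from a reading of the dial. The commanded grip is 40 N with the fingers 10.6 mm apart on the blade, and the arm was at rest, with a side force of about 8 N on the tool.
- **Bystanders:** the arm never went near them.
    - **Roller and bush:** the networks put them within 7–8 mm of where they were at the start.
    - **Card box:** its estimate differs by about 21 mm (625, 446 against 613, 429). I put that down to comparing different cameras and heights, because nothing touched it. I did not check it further.

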